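# Change the workpiece in the spindle-sanding fixture

## Task

Take the turned spindle out of the sanding fixture and lay it in the grey tray. Then lay the long eight-sided blank in the fixture's two V cradles in its place, sliding the tailstock back as far as needed to make room, and slide the tailstock up until the blank is held snugly end to end between the head and the tailstock. Leave everything else on the bench where it is.

Things in the scene. Friction and masses are not known exactly. Their poses are not given: they have to be found in the camera images.
- fixture: Sanding fixture, fixed to the table: grey bed 400 x 100 mm with two steel rails along its x axis, bed and rails up to z = 36 mm. Origin on the table under the bed; x points along the rails from the tailstock to the fixed head (grey block 90 mm wide, at x = 138 to 188 mm, up to z = 112 mm), z up. Work axis: y = 0, z = 80 mm.
- cradle_mid (a point): Point on the work axis midway between the two plywood V cradles, at fixture x = 60, z = 80 mm; axes as the fixture's. The cradles (90 degree V open upwards, 12 mm thick along x, 60 mm wide at the mouth, tops at z = 78 mm) stand 40 mm either side of it along x. Eight-sided parts lie in them on two sloping flats, centred at z = 80 mm.
- tailstock (a joint): Slide of the tailstock along the fixture's x axis, in m: 0 = fully back (end stop), grows towards the head, at most 0.121. It stays where it is left (dry friction about 3 N plus slight damping). The gap between the tailstock's face and the head's face is 0.235 m minus this value.
- tail_grip (a point): Point to grip on the tailstock: in the black upright handle block on its top, 24 mm wide across the rails (fixture y), 36 mm along them, from 20 mm above this point down to 27 mm below it, where the grey column (44 mm wide) begins. Moves with the tailstock; axes as the fixture's. In fixture coordinates it is at x = -168 mm + joint value, y = 0, z = 132 mm.
- tail_face (a point): Centre of the tailstock's pressing face (steel disc, 34 mm across), which looks towards the head; 53 mm ahead of the grip point along the fixture's x axis, at the height of the work axis.
- head_face (a point): Centre of the fixed head's face (steel disc, 34 mm across), which looks towards the tailstock; at fixture x = 120 mm, y = 0, z = 80 mm.
- spindle_mid (a point): Centre of the turned spindle: 112 mm long along its x axis, pale wood, 90 g; its two ends are eight-sided (30 mm long, 46 mm across the flats), its waist between them is round, 28 mm thick over the middle 26 mm. It starts lying in the cradles, close to the head.
- long_blank_mid (a point): Centre of the long eight-sided blank: pale wood, 150 mm long along its x axis, 46 mm across the flats, about 150 g, lying on a flat on the rubber mat, its centre 31 mm above the table.
- tray_in (a point): Middle of the inner floor of the grey tray, 5 mm above the table. The tray is fixed, outside 130 mm (its x) by 180 mm (its y), 30 mm high, walls 5 mm.
- stock_mat: Black rubber mat, fixed, 170 mm (x) by 310 mm (y), 8 mm thick; origin under its middle. The three blanks lie on it side by side in any order, roughly along its x axis, about 100 mm between neighbours.
- short_blank_mid (a point): Centre of the short eight-sided blank (bystander), 85 mm long, 46 mm across the flats.
- square_blank_mid (a point): Centre of the square blank (bystander), 150 x 46 x 46 mm, along its x axis.
- glue_mid (a point): Middle of the standing glue bottle (bystander), 56 mm across, 165 mm tall.
- sand_block_mid (a point): Centre of the hand sanding block (bystander), 110 x 65 x 34 mm.
- brush_mid (a point): Middle of the bench brush (bystander), 200 mm long, lying.
- tape_mid (a point): Centre of the tape roll (bystander), lying, 90 mm across, 25 mm high.
- mallet_mid (a point): Middle of the mallet (bystander), 260 mm long, lying.

How it is judged:
By the outcome, as a careful person would: the job done as asked, in the order asked, and still so for the second after the job is handed in, with the robot touching nothing.
It also fails if it takes over 72 s, if anything falls off the work surface, if the arm or the gripper's body presses on something with over 40 N, if the wrist force passes 120 N, or if a joint passes its speed limit or range.

## Robot

A 6-joint arm with a two-finger parallel gripper is mounted at the origin on the work surface. World frame = base frame: x ahead of the robot, y to its left, z up, the work surface at z = 0. Lengths are in m, angles in rad, forces in N, time in s.
With the tool pointing down it reaches from about 0.35 to 0.975 m from the base axis. Payload 4.9 kg.
Tool frame: the origin (TCP) lies at the very end of the fingers, on their centre line; the grasp point (between the pads) lies 19 mm behind it; z points along the fingers, y is the direction in which the jaws open and shut (so a half turn about z gives the same grasp; the last joint's range is limited). The gripper opens to 85 mm and grips with 20 to 120 N. Pads are 22 mm wide; open, the fingers measure 114 mm over their backs; the gripper's body (76 mm by 85 mm) begins 54 mm behind the grasp point. The pads swing forward as they close: fully open they stand 13 mm farther back than shut.
Start: joints at [1.196, 0.053, 1.613, -0, 1.476, -0.119], TCP at [0.158, 0.605, 0.231] pointing down, gripper open.
Joint ranges: [-3.01, 3.01], [-1.01, 2.22], [0.06, 2.58], [-1.02, 4.17], [0.09, 2.62], [-3.14, 3.14]. Speed limits (rad/s): [2.57, 2.57, 3.14, 3.14, 3.14, 3.14].

## Interface

Orientations are given as a unit quaternion [w, x, y, z].
In Python, from plant import monitor, eyes, manip gives the robot as it stands.
- The arm moves only by the tool step_arm, never from a script. Its argument "motion" is a list of rows, each a list of 7 numbers: the shift along the world's x, y, z scaled (see below), then the turn, a rotation vector about the world's x, y, z scaled (see below), then the closure in counts, from 0 (fully open) to 255 (shut). In form: [[x, y, z, ax, ay, az, grip], ...]. A call has 1 to 10 rows; each row is the pose to reach, as a shift and turn from the pose commanded when the call began; what a row does not reach only later rows make up. The controller multiplies each number of a shift by 0.5 m and each number of a turn by 1.5 rad. A row lasts 1/10 s, in which the tool goes at most 50 mm and 8.59 degrees, less where a joint would pass 70% of its speed; a pose out of reach is approached as far as the arm can. A call with a number of a shift or a turn outside -1 to 1 is refused whole. A call with a gripper value outside its range is refused whole. The fingers move at their own pace and stop on an object; the grip force is fixed at half the most. Time passes only in rows, so rows that repeat a pose let the fingers close. It gives the time, the measured TCP pose, the force and the opening at its end, in the units of the state.
- monitor.state(): the state, without advancing time (a new reading comes with each control period).
- eyes.grab_frame(name): name is "side" or "top"; returns a dict with "pixels" (480x640x3 uint8, red, green, blue), "mtx" (3x3 intrinsics, pixels), "rvec" (rotation vector, rad) and "tvec" (3), from world to camera coordinates, as OpenCV has them. Camera axes: x right, y down, z forward; pixel columns grow to the right and rows downward; lengths in m; the calibration is good to about 2 mm. A picture is of the moment at which its call begins. There is no depth.
- manip.job_done(): hands the job in, once; it reports no verdict.
Trained networks look in the newest picture that a camera, given by its name, has taken for a name from the list of things; names that differ only in an ending like _2 or _b are one class to them, and where a whole thing is asked for, a point or a joint stands for the part that bears it (a point fixed in the world has none). Each returns a list of dicts, best first, with "p" (0 to 1); they miss things now and then, are a little off and sometimes report something else, mostly with a low value. They report only what shows in the picture. A call takes as long as a camera call.
- eyes.look_for(name, camera): "box" ([centre column, centre row, width, height] in pixels, round what is visible of it).
- eyes.pinpoint(name, camera): "uv" ([column, row] in pixels: a listed point, or the origin of a listed thing).
The state is a dict: "time": time; "joint_pos": joint angles; "joint_vel": joint speeds; "joint_efforts": joint torques, N m; "tool_pos": TCP position; "tool_rot": TCP orientation; "contact_force": force on the tool from outside, world axes, zero at the start; "ft_torque": the same for the moment, N m; "gripper_width": opening from 0.0 (shut) to 1.0 (fully open).
Only numpy, scipy, OpenCV 4.12 (cv2) and the standard library are available. Lean on these libraries where they do the work, as an engineer would, in place of code of your own. Each camera call takes 0.05 s, during which the arm holds its last target.

## Working session

There is one attempt and no reset: what is moved stays moved. The work goes in short steps, Python scripts to look and compute and a tool call to move; the robot and the scene stay as the last step left them, time stands still between calls to the robot, and variables do not carry over. Pictures are saved under pics/ and viewed, and the job is handed in when it is done.

Besides the shell and the picture viewer there is one more tool, called after "Call:" as name(argument=value, ...), one argument or row to a line, values as JSON. step_arm: Moves the arm, as the interface text tells. Its arguments: {"type":"object","properties":{"motion":{"type":"array","items":{"type":"array","items":{"type":"number"}}}},"required":["motion"]}

```bash
mkdir -p pics; ls; cat > h.py <<'E'
import numpy as np, cv2, json
from plant import monitor, eyes, manip
def grab(cam,name=None):
    f=eyes.grab_frame(cam)
    if name: cv2.imwrite(f'pics/{name}.png',cv2.cvtColor(f['pixels'],cv2.COLOR_RGB2BGR))
    return f
def ray(f,uv):
    K=np.array(f['mtx']);R=cv2.Rodrigues(np.array(f['rvec'],float))[0];t=np.array(f['tvec'],float).reshape(3)
    d=R.T@np.linalg.inv(K)@np.array([uv[0],uv[1],1.]);return -R.T@t,d
def atz(f,uv,z):
    c,d=ray(f,uv);return c+d*(z-c[2])/d[2]
def proj(f,P):
    return cv2.projectPoints(np.array(P,float).reshape(-1,3),np.array(f['rvec'],float),np.array(f['tvec'],float),np.array(f['mtx']),None)[0].reshape(-1,2)
def tri(f1,u1,f2,u2):
    c1,d1=ray(f1,u1);c2,d2=ray(f2,u2);d1/=np.linalg.norm(d1);d2/=np.linalg.norm(d2)
    s=np.linalg.lstsq(np.c_[d1,-d2],c2-c1,rcond=None)[0]
    p,q=c1+s[0]*d1,c2+s[1]*d2;return (p+q)/2,np.linalg.norm(p-q)
E
python3 - <<'E'
from h import *
s=monitor.state();print({k:np.round(v,3).tolist() for k,v in s.items()})
a=grab('top','t0');b=grab('side','s0')
Z=dict(cradle_mid=.08,tail_grip=.132,tail_face=.08,head_face=.08,spindle_mid=.08,long_blank_mid=.031,tray_in=.005,short_blank_mid=.031,square_blank_mid=.031,fixture=0,stock_mat=0)
for f in(a,b):
    c,_=ray(f,(320,240));print('cam',c.round(3))
for n,z in Z.items():
    pt=eyes.pinpoint(n,'top')[:2];ps=eyes.pinpoint(n,'side')[:2]
    print(n)
    for p in pt: print('  top',np.round(p['uv'],1),round(p['p'],2),atz(a,p['uv'],z).round(4))
    for p in ps: print('  side',np.round(p['uv'],1),round(p['p'],2),atz(b,p['uv'],z).round(4))
    if pt and ps: x=tri(a,pt[0]['uv'],b,ps[0]['uv']);print('  tri',x[0].round(4),round(x[1],4))
E
```

```text
pics
{'time': 0.0, 'joint_pos': [1.196, 0.053, 1.614, 0.0, 1.476, -0.119], 'joint_vel': [-0.001, 0.001, -0.002, 0.0, -0.001, 0.0], 'joint_efforts': [-0.001, -39.368, -37.018, -0.0, 0.007, 0.0], 'tool_pos': [0.158, 0.604, 0.23], 'tool_rot': [-0.0, 0.128, 0.992, -0.001], 'contact_force': [0.082, -0.154, 0.589], 'ft_torque': [-0.026, -0.017, 0.025], 'gripper_width': 0.998}
cam [ 0.298 -0.037  1.344]
cam [ 0.318 -1.076  0.829]
cradle_mid
  top [190.8 238.8] 0.68 [0.5624 0.2282 0.08  ]
  side [328.2 192. ] 0.69 [0.5771 0.2228 0.08  ]
  side [319.7 356.1] 0.64 [ 0.4453 -0.3918  0.08  ]
  tri [0.5709 0.2288 0.0755] 0.0148
tail_grip
  top [238.4 234.4] 0.76 [0.5598 0.1196 0.132 ]
  side [329.8 194.9] 0.84 [0.5604 0.1167 0.132 ]
  tri [0.5606 0.1198 0.1301] 0.0008
tail_face
  top [218.3 236.8] 0.77 [0.5662 0.1694 0.08  ]
  side [325.  201.4] 0.91 [0.5585 0.1721 0.08  ]
  tri [0.5618 0.1691 0.0824] 0.0077
head_face
  top [165.7 229.8] 0.84 [0.5828 0.2829 0.08  ]
  side [319.9 184.9] 0.95 [0.5608 0.2678 0.08  ]
  side [442.8 288.5] 0.57 [ 0.7484 -0.2404  0.08  ]
  tri [0.574  0.285  0.0722] 0.0
[... 328 characters left out ...]
4467 -0.1393  0.0283] 0.0009
tray_in
  top [394.5 199.9] 0.94 [ 0.6648 -0.2221  0.005 ]
  side [398.5 314.8] 0.71 [ 0.6572 -0.2292  0.005 ]
  tri [ 0.6631 -0.2225 -0.001 ] 0.0065
short_blank_mid
  top [406.1 292.1] 0.95 [ 0.4487 -0.2363  0.031 ]
  side [309.3 319. ] 0.7 [ 0.4498 -0.2368  0.031 ]
  tri [ 0.4493 -0.2364  0.0306] 0.0011
square_blank_mid
  top [456.6 285.9] 0.71 [ 0.4612 -0.3475  0.031 ]
  side [326.1 227.5] 0.66 [0.5519 0.1148 0.031 ]
  tri [ 0.4504 -0.2872  0.2983] 0.0449
fixture
stock_mat
  top [408.8 288.4] 0.94 [ 0.4605 -0.2474  0.    ]
  side [229.1 224.7] 0.57 [0.2897 0.2184 0.    ]
  side [311.1 334.1] 0.55 [ 0.4513 -0.2521  0.    ]
  tri [ 0.3623 -0.2077  0.2831] 0.1275
```

View pics/t0.png

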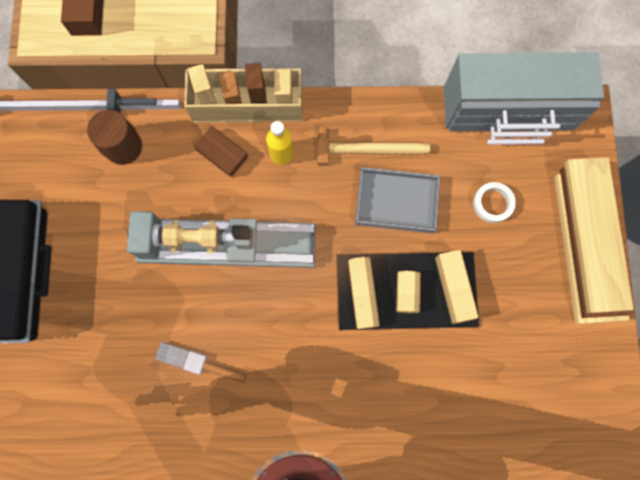

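View pics/s0.png

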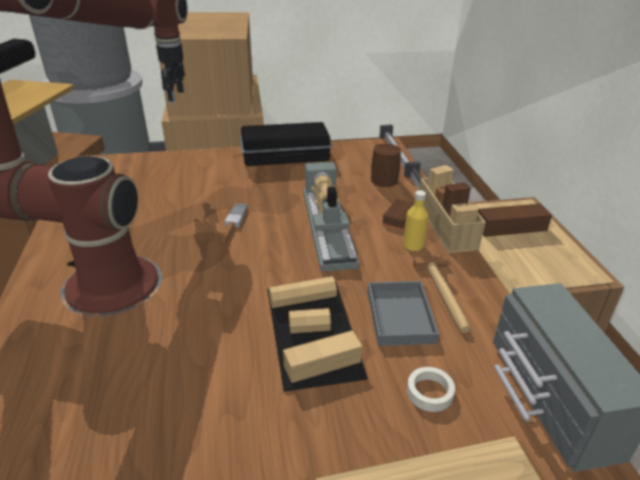

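```bash
python3 - <<'E'
import cv2,numpy as np
a=cv2.imread('pics/t0.png');b=cv2.imread('pics/s0.png')
c=cv2.resize(a[200:280,120:320],None,fx=4,fy=4,interpolation=cv2.INTER_CUBIC);cv2.imwrite('pics/z1.png',c)
x=cv2.resize(a[235:340,330:490],None,fx=3.4,fy=3.4,interpolation=cv2.INTER_CUBIC)
y=cv2.resize(b[265:390,260:370],None,fx=2.3,fy=2.8,interpolation=cv2.INTER_CUBIC)
h=max(x.shape[0],y.shape[0]);o=np.zeros((h,x.shape[1]+y.shape[1],3),np.uint8);o[:x.shape[0],:x.shape[1]]=x;o[:y.shape[0],x.shape[1]:]=y
cv2.imwrite('pics/z2.png',o);print(o.shape)
E
```

```text
(357, 797, 3)
```

View pics/z1.png

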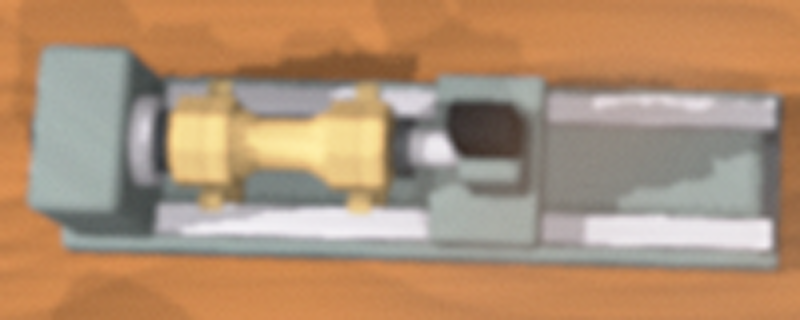

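View pics/z2.png

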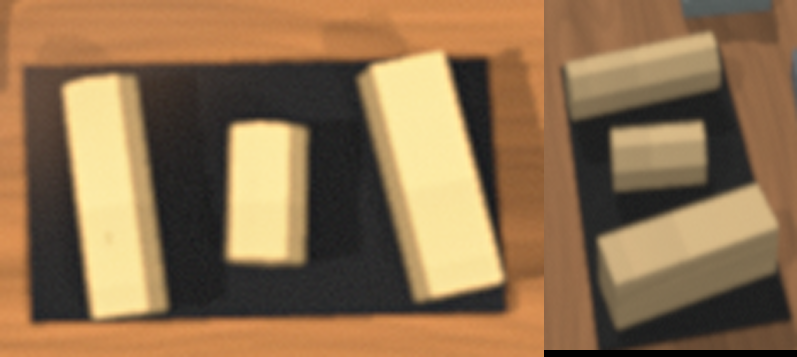

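```bash
python3 - <<'E'
from h import *
from scipy.optimize import least_squares
a=grab('top');b=grab('side')
z=lambda u,v:(120+u/4-.4,200+v/4-.4)
A=[((188,-45,112),z(45,48)),((188,45,112),z(30,207)),((138,-45,112),z(122,50)),((138,45,112),z(108,210)),
((100,-30,78),z(222,85)),((100,30,78),z(210,208)),((20,-30,78),z(370,88)),((20,30,78),z(360,208)),((-200,-50,30),z(780,97)),((120,0,80),(165.7,229.8))]
def pts(p,L):
    c,s=np.cos(p[2]),np.sin(p[2]);L=np.array(L)/1000
    return np.c_[p[0]+c*L[:,0]-s*L[:,1],p[1]+s*L[:,0]+c*L[:,1],L[:,2]]
T=(( -168,0,132))
def res(p):
    r=(proj(a,pts(p,[x for x,_ in A]))-np.array([u for _,u in A])).ravel()
    return r
s=least_squares(res,[.57,.17,1.57],loss='soft_l1');p=s.x
print('fix',p,np.degrees(p[2]));print(res(p).reshape(-1,2).round(1))
print('cradle',pts(p,[(60,0,80)]),'head',pts(p,[(120,0,80)]))
# joint from tail_grip, tail_face
for n,zz in(('tail_grip',.132),('tail_face',.08)):
    for f,c in((a,'top'),(b,'side')):
        q=eyes.pinpoint(n,c)
        if q:
            P=atz(f,q[0]['uv'],zz);d=P[:2]-p[:2];print(n,c,P.round(4),'fx',(d@[np.cos(p[2]),np.sin(p[2])]).round(4),'fy',(d@[-np.sin(p[2]),np.cos(p[2])]).round(4))
# spindle, long blank
for n,zz in(('spindle_mid',.08),('long_blank_mid',.031)):
    q=eyes.pinpoint(n,'top');print(n,q[0]['uv'],atz(a,q[0]['uv'],zz))
d=atz(a,z(168,140),.08)[:2]-p[:2];print('spindle head end',d@[np.cos(p[2]),np.sin(p[2])])
d=atz(a,z(390,145),.08)[:2]-p[:2];print('spindle tail end',d@[np.cos(p[2]),np.sin(p[2])])
# long blank corners in z2 top : scale 3.4 offset (330,235)
w=lambda u,v:(330+u/3.4-.4,235+v/3.4-.4)
# top-facet: width 46*.414=19 at z=54 ; silhouettes
for uv in((62,85),(135,75),(90,318),(168,310)): print(atz(a,w(*uv),.040).round(4))
# overlay
im=a['pixels'].copy()
for q in proj(a,pts(p,[x for x,_ in A]+[(60,0,80),(-200,50,36),(-200,-50,36),(200,50,36)])): cv2.circle(im,tuple(np.round(q).astype(int)),1,(255,0,0),-1)
cv2.imwrite('pics/o1.png',cv2.resize(im[195:285,110:325],None,fx=3.6,fy=3.6,interpolation=cv2.INTER_NEAREST)[...,::-1])
im=b['pixels'].copy()
for q in proj(b,pts(p,[x for x,_ in A]+[(60,0,80),(-200,50,36),(-200,-50,36),(200,50,36)])): cv2.circle(im,tuple(np.round(q).astype(int)),1,(255,0,0),-1)
cv2.imwrite('pics/o2.png',cv2.resize(im[155:275,270:390],None,fx=5,fy=5,interpolation=cv2.INTER_NEAREST)[...,::-1])
E
```

```text
fix [0.56501835 0.16561511 1.51891136] 87.02721052242646
[[-0.4 -1.8]
 [-1.1  0.3]
 [ 3.9 -1.4]
 [ 3.3  0.5]
 [-0.1  1.2]
 [ 0.4 -2.3]
 [-0.1  2. ]
 [ 0.2 -0.8]
 [-0.4 -0.1]
 [-1.4  5.2]]
cradle [[0.56813005 0.22553437 0.08      ]] head [[0.57124175 0.28545363 0.08      ]]
tail_grip top [0.5643 0.1102 0.132 ] fx -0.0554 fy -0.0022
tail_grip side [0.5557 0.119  0.132 ] fx -0.0471 fy 0.0069
tail_face top [0.5702 0.1718 0.08  ] fx 0.0064 fy -0.0048
tail_face side [0.5655 0.1688 0.08  ] fx 0.0032 fy -0.0003
spindle_mid [191.6, 235.1] [0.57052553 0.22678142 0.08      ]
long_blank_mid [358.6, 296.2] [ 0.44077275 -0.13215549  0.031     ]
spindle head end 0.12586291071649855
spindle tail end 0.006519934787579095
[ 0.5206 -0.1098  0.04  ]
[ 0.5266 -0.1572  0.04  ]
[ 0.3712 -0.1244  0.04  ]
[ 0.3757 -0.1738  0.04  ]
```

View pics/o1.png

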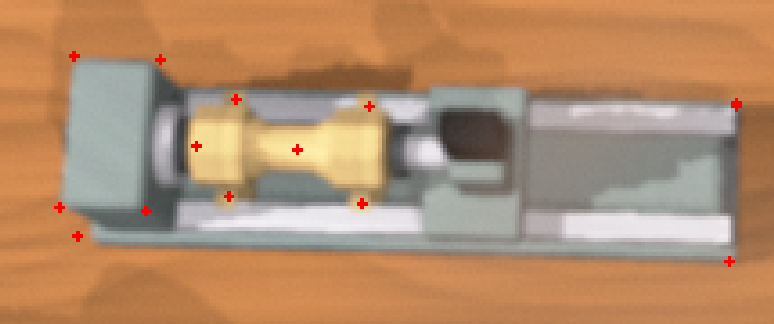

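View pics/o2.png

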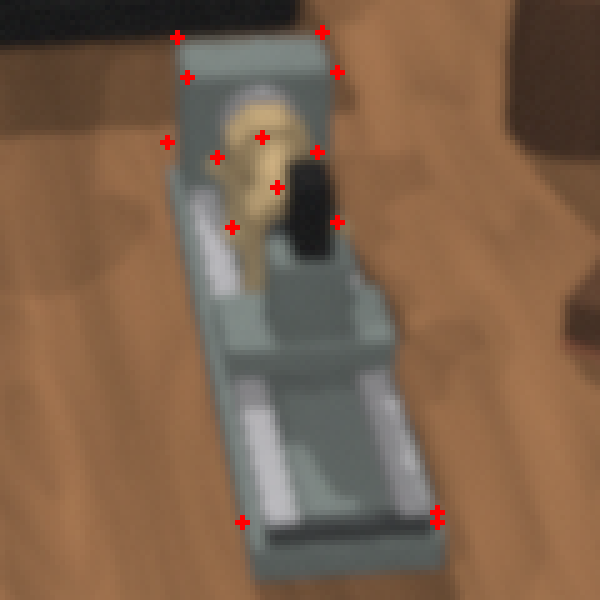

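```bash
cat > fit.py <<'E'
from h import *
from scipy.optimize import least_squares
def pts(p,L):
    c,s=np.cos(p[2]),np.sin(p[2]);L=np.array(L,float)/1000
    return np.c_[p[0]+c*L[:,0]-s*L[:,1],p[1]+s*L[:,0]+c*L[:,1],L[:,2]]
def edges(im):
    g=cv2.cvtColor(im,cv2.COLOR_RGB2LAB).astype(np.float32)
    g=cv2.GaussianBlur(g,(0,0),.8)
    m=np.sqrt(sum(cv2.Sobel(g[...,k],cv2.CV_32F,1,0)**2+cv2.Sobel(g[...,k],cv2.CV_32F,0,1)**2 for k in range(3)))
    return cv2.GaussianBlur(np.minimum(m,120),(0,0),1.0)
def samp(m,uv): return cv2.remap(m,uv[:,0].astype(np.float32)[None],uv[:,1].astype(np.float32)[None],cv2.INTER_LINEAR)[0]
def line(a,b,n=30): return [tuple(np.array(a)+(np.array(b)-np.array(a))*t) for t in np.linspace(.05,.95,n)]
H=[(188,-45,112),(188,45,112),(138,45,112),(138,-45,112)]
top=line(H[0],H[1])+line(H[1],H[2])+line(H[2],H[3])+line(H[3],H[0])+line((-200,50,0),(130,50,0),60)+line((-200,50,0),(-200,-50,0),20)
side=line(H[0],H[1])+line(H[1],H[2])+line(H[2],H[3])+line(H[3],H[0])+line((-200,50,0),(130,50,0),60)+line((-200,50,0),(-200,-50,0),20)+line((-200,-50,0),(-60,-50,0),20)
E
python3 - <<'E'
from fit import *
from scipy.optimize import minimize,differential_evolution
a=grab('top');b=grab('side');ea=edges(a['pixels']);eb=edges(b['pixels'])
S={}
for name,c in(('top',lambda p:-samp(ea,proj(a,pts(p,top))).mean()),('side',lambda p:-samp(eb,proj(b,pts(p,side))).mean()),('both',lambda p:-samp(ea,proj(a,pts(p,top))).mean()-samp(eb,proj(b,pts(p,side))).mean())):
    r=differential_evolution(c,[(.54,.59),(.14,.19),(1.45,1.6)],seed=1,maxiter=60);p=r.x;S[name]=p
    print(name,p.round(4),np.degrees(p[2]).round(2),round(r.fun,1),'cradle',pts(p,[(60,0,80)])[0].round(4))
p=S['both']
for f,L,n,(r0,r1,c0,c1),k in((a,top,'o3',(195,285,110,325),3.6),(b,side,'o4',(155,275,270,390),5)):
    im=cv2.resize(f['pixels'][r0:r1,c0:c1],None,fx=k,fy=k,interpolation=cv2.INTER_CUBIC)
    for q in proj(f,pts(p,L)): cv2.circle(im,tuple(np.round((q-[c0,r0]+.5)*k).astype(int)),1,(255,0,0),-1)
    cv2.imwrite(f'pics/{n}.png',im[...,::-1])
E
```

```text
top [0.568  0.166  1.5448] 88.51 -98.4 cradle [0.5695 0.2259 0.08  ]
side [0.5681 0.1651 1.5521] 88.93 -77.9 cradle [0.5693 0.2251 0.08  ]
both [0.5682 0.1659 1.547 ] 88.64 -176.1 cradle [0.5697 0.2259 0.08  ]
```

View pics/o3.png

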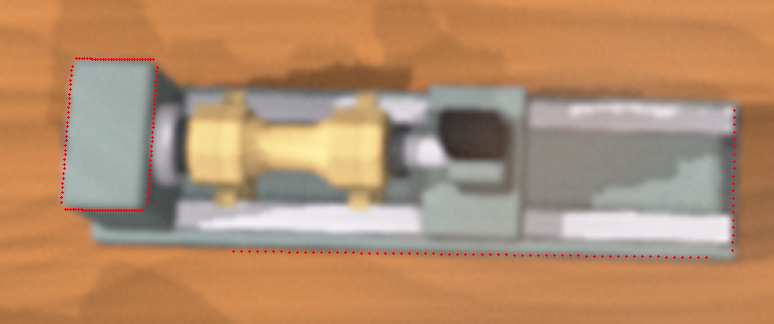

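View pics/o4.png

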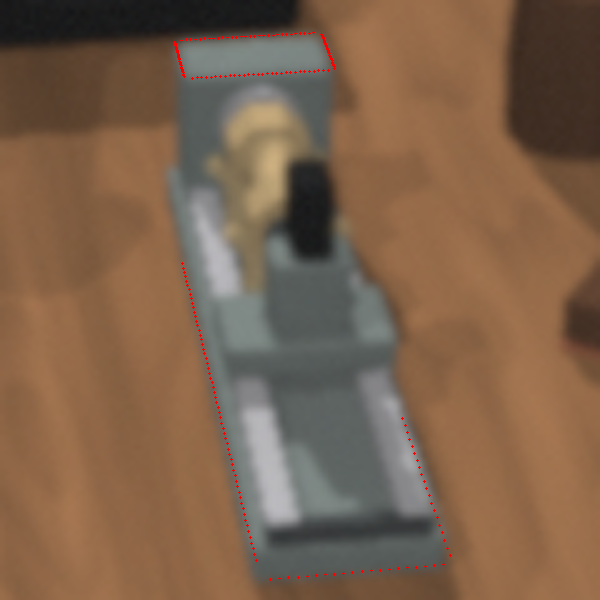

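```bash
cat >> fit.py <<'E'
FX=np.array([.5681,.1657,1.548])
def tofix(P):
    d=np.asarray(P)[:2]-FX[:2];c,s=np.cos(FX[2]),np.sin(FX[2]);return np.array([d@[c,s],d@[-s,c]])
E
python3 - <<'E'
from fit import *
from scipy.optimize import differential_evolution
a=grab('top');b=grab('side');ea=edges(a['pixels']);eb=edges(b['pixels'])
def fit(La,Lb,bd,off,name):
    for n,wa,wb in(('top',1,0),('side',0,1),('both',1,1)):
        c=lambda p:-wa*samp(ea,proj(a,pts(p,La))).mean()-wb*samp(eb,proj(b,pts(p,Lb))).mean()
        r=differential_evolution(c,bd,seed=1,maxiter=60);print(name,n,r.x.round(4),np.degrees(r.x[2]).round(1),round(r.fun,1))
    return r.x
# octagon blank on mat, top facet z=54 half 9.5 ; side upper edges z=40.5 half 23
h=23*np.tan(np.pi/8)
def octo(L): 
    E=[]
    prof=[(-23,31-h),(-23,31+h),(-h,54),(h,54),(23,31+h),(23,31-h)]
    for i in range(5):
        for s in(-L,L): E+=line((s,*prof[i]),(s,*prof[i+1]),8)
    for s in(-1,1): E+=line((-L,s*23,31+h),(L,s*23,31+h),30)
    return E
lb=fit(octo(75),octo(75),[(.41,.48),(-.18,-.10),(-.1,.4)],0,'long')
w=(65,90)
tr=line((-65,-90,30),(65,-90,30))+line((65,-90,30),(65,90,30))+line((65,90,30),(-65,90,30))+line((-65,90,30),(-65,-90,30))
t=fit(tr,tr,[(.6,.72),(-.28,-.17),(-.3,.3)],0,'tray')
for n,zz in(('tail_grip',.132),('spindle_mid',.08),('tray_in',.005)):
  for k in range(2):
    a=grab('top');q=eyes.pinpoint(n,'top')
    if q: P=atz(a,q[0]['uv'],zz);print(n,P.round(4),tofix(P).round(4))
im=cv2.resize(a['pixels'][165:340,330:490],None,fx=3.4,fy=3.4,interpolation=cv2.INTER_CUBIC)
for q in np.r_[proj(a,pts(lb,octo(75))),proj(a,pts(t,tr))]: cv2.circle(im,tuple(np.round((q-[330,165]+.5)*3.4).astype(int)),1,(255,0,0),-1)
cv2.imwrite('pics/o5.png',im[...,::-1])
s=monitor.state();q=s['tool_rot'];from scipy.spatial.transform import Rotation as R
print(R.from_quat(np.r_[q[1:],q[0]]).as_matrix().round(3),s['time'])
E
```

```text
long top [ 0.4483 -0.1416  0.1033] 5.9 -115.6
long side [ 0.448  -0.142   0.1125] 6.4 -92.2
long both [ 0.4481 -0.1419  0.1094] 6.3 -207.6
tray top [ 0.6566 -0.2259 -0.1198] -6.9 -92.5
tray side [ 0.6559 -0.2292 -0.1239] -7.1 -68.2
tray both [ 0.6566 -0.2271 -0.1241] -7.1 -157.7
tail_grip [0.5633 0.1143 0.132 ] [-0.0515  0.0036]
tail_grip [0.5663 0.1155 0.132 ] [-0.0502  0.0007]
spindle_mid [0.5663 0.2211 0.08  ] [0.0553 0.0031]
spindle_mid [0.5611 0.225  0.08  ] [0.0591 0.0084]
tray_in [ 0.6633 -0.2255  0.005 ] [-0.3889 -0.1041]
tray_in [ 0.66   -0.2263  0.005 ] [-0.3898 -0.1008]
[[-0.967  0.253 -0.   ]
 [ 0.253  0.967 -0.   ]
 [ 0.    -0.    -1.   ]] 2.4
```

View pics/o5.png

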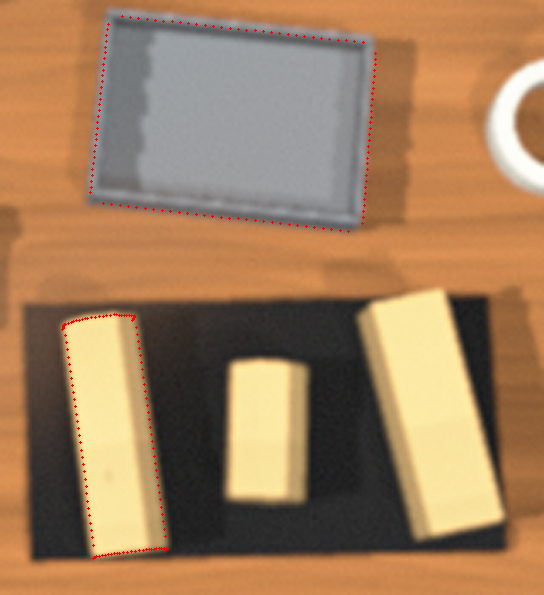

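```bash
python3 - <<'E'
from fit import *
a=grab('top');ea=edges(a['pixels']);b=grab('side')
h=23*np.tan(np.pi/8)
def sp(x):
    E=[]
    for s in(-56,56):
        E+=line((x+s,-h,103),(x+s,h,103),12)+line((x+s,-h,103),(x+s,-23,80+h),6)+line((x+s,h,103),(x+s,23,80+h),6)
    for s in (-26,26): E+=line((x+s,-23,80+h),(x+s,-18,80+h),3)+line((x+s,23,80+h),(x+s,18,80+h),3)
    return E
v=[(x,samp(ea,proj(a,pts(FX,sp(x)))).mean()) for x in np.arange(45,75,1)]
print([(int(x),round(float(y))) for x,y in v])
x=max(v,key=lambda t:t[1])[0]
im=cv2.resize(a['pixels'][205:270,140:260],None,fx=6,fy=6,interpolation=cv2.INTER_CUBIC)
for q in proj(a,pts(FX,sp(x))): cv2.circle(im,tuple(np.round((q-[140,205]+.5)*6).astype(int)),1,(255,0,0),-1)
for q in proj(a,pts(FX,[(x+13,0,94),(x-13,0,94),(x+13,14,80),(x-13,14,80),(x-13,-14,80),(x+13,-14,80),(x,0,94)])): cv2.circle(im,tuple(np.round((q-[140,205]+.5)*6).astype(int)),3,(0,0,255),-1)
cv2.imwrite('pics/o6.png',im[...,::-1])
E
```

```text
[(45, 71), (46, 71), (47, 71), (48, 70), (49, 69), (50, 69), (51, 67), (52, 66), (53, 66), (54, 67), (55, 70), (56, 75), (57, 81), (58, 88), (59, 96), (60, 102), (61, 107), (62, 109), (63, 111), (64, 110), (65, 107), (66, 102), (67, 96), (68, 89), (69, 84), (70, 80), (71, 78), (72, 77), (73, 76), (74, 75)]
```

View pics/o6.png

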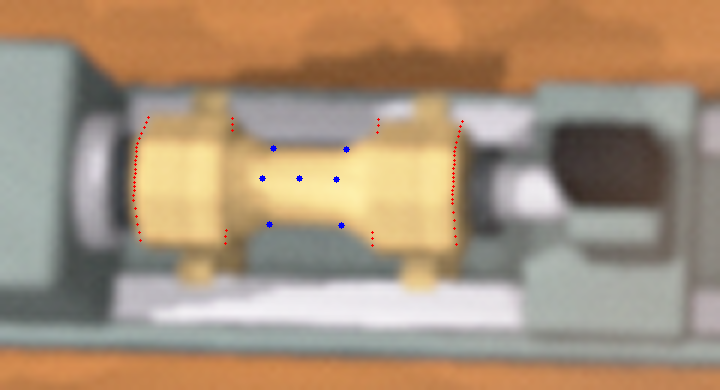

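Call:
step_arm(
  motion=[
    [0.823,-0.752,-0.02,0,0,-0.89,0],
    [0.823,-0.752,-0.02,0,0,-0.89,0],
    [0.823,-0.752,-0.02,0,0,-0.89,0],
    [0.823,-0.752,-0.02,0,0,-0.89,0],
    [0.823,-0.752,-0.02,0,0,-0.89,0],
    [0.823,-0.752,-0.02,0,0,-0.89,0],
    [0.823,-0.752,-0.02,0,0,-0.89,0],
    [0.823,-0.752,-0.02,0,0,-0.89,0],
    [0.823,-0.752,-0.02,0,0,-0.89,0],
    [0.823,-0.752,-0.02,0,0,-0.89,0],
  ],
)

```text
time: 3.5
tool_pos: [0.5285, 0.2658, 0.2226]
tool_rot: [0.0, 0.715, 0.699, 0.0]
contact_force: [0.6, 0.7, -0.0]
gripper_width: 1.0
```

Call:
step_arm(
  motion=[
    [0,0,0,0,0,0,0],
  ],
)

```text
time: 3.6
tool_pos: [0.5306, 0.2633, 0.2222]
tool_rot: [0.001, 0.716, 0.698, -0.0]
contact_force: [-1.0, 0.1, -0.5]
gripper_width: 1.002
```

```bash
cat > go.py <<'E'
import sys,numpy as np
from plant import monitor
from scipy.spatial.transform import Rotation as R
s=monitor.state();q=s['tool_rot'];m=R.from_quat(np.r_[q[1:],q[0]])
M=m.as_matrix();p=np.array(s['tool_pos'])
print('t',round(s['time'],2),'p',p.round(4),'yawY',np.degrees(np.arctan2(M[1,1],M[0,1])).round(2),'tilt',M[:,2].round(4),'F',np.round(s['contact_force'],1),'w',round(s['gripper_width'],3),'j6',round(s['joint_pos'][5],2))
if len(sys.argv)>1:
    x,y,z,yaw=map(float,sys.argv[1:5]);d=(np.array([x,y,z])-p)/.5
    a=np.radians(yaw);T=np.array([[np.sin(a),np.cos(a),0],[-np.cos(a),np.sin(a),0],[0,0,-1]]).T
    T=np.column_stack([np.cross([np.cos(a),np.sin(a),0],[0,0,-1]),[np.cos(a),np.sin(a),0],[0,0,-1]])
    r=(R.from_matrix(T)*m.inv()).as_rotvec()/1.5
    print('shift',d.round(4),'turn',r.round(4))
E
python3 go.py .5695 .2282 .2 -1.3; python3 go.py .5695 .2282 .063 -1.3
```

```text
t 3.6 p [0.5306 0.2633 0.2222] yawY -1.52 tilt [ 0.0011 -0.0014 -1.    ] F [-1.   0.1 -0.5] w 1.002 j6 0.36
shift [ 0.0777 -0.0703 -0.0444] turn [0.001  0.0007 0.0026]
t 3.6 p [0.5306 0.2633 0.2222] yawY -1.52 tilt [ 0.0011 -0.0014 -1.    ] F [-1.   0.1 -0.5] w 1.002 j6 0.36
shift [ 0.0777 -0.0703 -0.3184] turn [0.001  0.0007 0.0026]
```

Call:
step_arm(
  motion=[
    [0.077,-0.07,-0.03,0.001,0.001,0.002,0],
    [0.077,-0.07,-0.03,0.001,0.001,0.002,0],
    [0.077,-0.07,-0.1,0.001,0.001,0.002,0],
    [0.077,-0.07,-0.16,0.001,0.001,0.002,0],
    [0.077,-0.07,-0.2,0.001,0.001,0.002,0],
    [0.077,-0.07,-0.24,0.001,0.001,0.002,0],
  ],
)

```text
time: 4.2
tool_pos: [0.5645, 0.2332, 0.101]
tool_rot: [-0.002, 0.713, 0.701, -0.0]
contact_force: [-0.0, -0.2, 0.2]
gripper_width: 0.998
```

```bash
python3 go.py .5695 .2282 .063 -1.3; python3 - <<'E'
from h import *
a=grab('top');b=grab('side','s1')
im=cv2.resize(a['pixels'][195:275,130:290],None,fx=5,fy=5,interpolation=cv2.INTER_CUBIC);cv2.imwrite('pics/o7.png',im[...,::-1])
E
```

```text
t 4.2 p [0.5645 0.2332 0.101 ] yawY -0.93 tilt [-0.0029  0.0016 -1.    ] F [-0.  -0.2  0.2] w 0.998 j6 0.28
shift [ 0.01   -0.0101 -0.076 ] turn [-0.001  -0.0019 -0.0043]
```

View pics/o7.png

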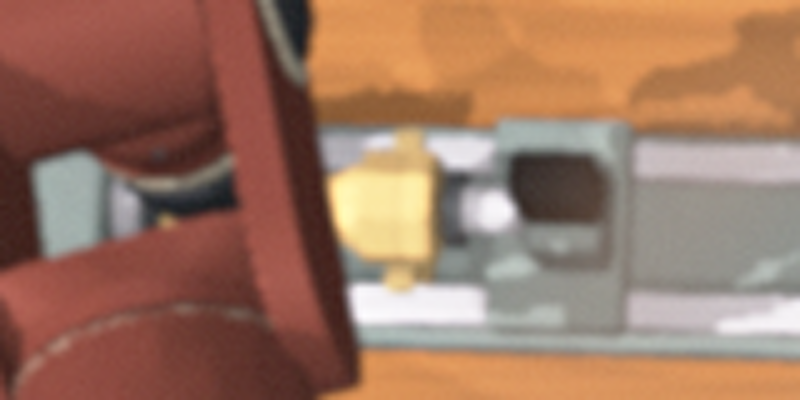

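```bash
python3 go.py .5695 .2282 .063 -1.3
```

```text
t 4.3 p [0.5625 0.2326 0.0986] yawY -0.93 tilt [-8.5e-03 -1.0e-04 -1.0e+00] F [ 0.4  0.5 -1.3] w 1.005 j6 0.28
shift [ 0.0139 -0.0087 -0.0713] turn [ 0.0001 -0.0057 -0.0044]
```

View pics/s1.png

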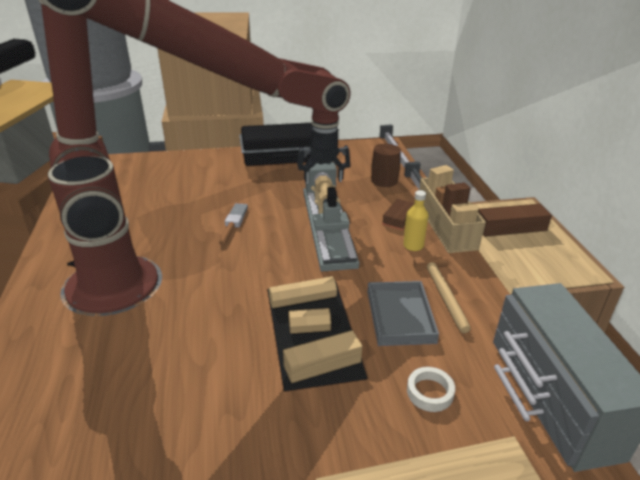

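Call:
step_arm(
  motion=[
    [0.012,-0.009,0,0,-0.005,-0.004,0],
    [0.012,-0.009,0,0,-0.005,-0.004,0],
    [0.012,-0.009,0,0,-0.005,-0.004,0],
  ],
)

```text
time: 4.6
tool_pos: [0.5728, 0.2282, 0.1043]
tool_rot: [0.002, 0.715, 0.699, 0.004]
contact_force: [0.8, -0.0, 0.5]
gripper_width: 1.004
```

```bash
python3 go.py .5695 .2282 .063 -1.3
```

```text
t 4.6 p [0.5728 0.2282 0.1043] yawY -1.33 tilt [ 0.0089  0.0023 -1.    ] F [ 0.8 -0.   0.5] w 1.004 j6 0.28
shift [-0.0067 -0.     -0.0826] turn [-0.0016  0.0059  0.0003]
```

Call:
step_arm(
  motion=[
    [-0.006,0,-0.04,-0.001,0.005,0,0],
    [-0.006,0,-0.06,-0.001,0.005,0,0],
    [-0.006,0,-0.08,-0.001,0.005,0,0],
    [-0.006,0,-0.08,-0.001,0.005,0,0],
    [-0.006,0,-0.08,-0.001,0.005,0,0],
  ],
)

```text
time: 5.1
tool_pos: [0.5683, 0.2278, 0.0615]
tool_rot: [-0.001, 0.715, 0.699, -0.001]
contact_force: [0.9, 0.5, -0.4]
gripper_width: 1.0
```

```bash
python3 go.py .5695 .2282 .063 -1.3
```

```text
t 5.1 p [0.5683 0.2278 0.0615] yawY -1.32 tilt [-2.8e-03 -3.0e-04 -1.0e+00] F [ 0.9  0.5 -0.4] w 1.0 j6 0.28
shift [0.0024 0.0008 0.0029] turn [ 0.0002 -0.0019  0.0002]
```

Call:
step_arm(
  motion=[
    [0,0,0,0,0,0,255],
    [0,0,0,0,0,0,255],
    [0,0,0,0,0,0,255],
    [0,0,0,0,0,0,255],
    [0,0,0,0,0,0,255],
    [0,0,0,0,0,0,255],
    [0,0,0,0,0,0,255],
    [0,0,0,0,0,0,255],
  ],
)

```text
time: 5.9
tool_pos: [0.5674, 0.2281, 0.0631]
tool_rot: [-0.002, 0.715, 0.699, -0.002]
contact_force: [-6.9, -1.3, 5.8]
gripper_width: 0.313
```

Call:
step_arm(
  motion=[
    [0,0,0.02,0,0,0,255],
    [0,0,0.05,0,0,0,255],
    [0,0,0.1,0,0,0,255],
    [0,0,0.16,0,0,0,255],
    [0,0,0.24,0,0,0,255],
    [0,0,0.32,0,0,0,255],
    [0,0,0.32,0,0,0,255],
  ],
)

```text
time: 6.6
tool_pos: [0.5727, 0.229, 0.2324]
tool_rot: [0.003, 0.715, 0.699, 0.006]
contact_force: [0.6, 0.4, 0.6]
gripper_width: 0.305
```

```bash
python3 go.py .6566 -.2271 .2 -7.1; python3 - <<'E'
from h import *
b=grab('side','s2')
E
```

```text
t 6.6 p [0.5727 0.229  0.2324] yawY -1.32 tilt [ 0.0137  0.004  -0.9999] F [0.6 0.4 0.6] w 0.305 j6 0.28
shift [ 0.1677 -0.9122 -0.0648] turn [-0.0022  0.0092 -0.0673]
```

View pics/s2.png

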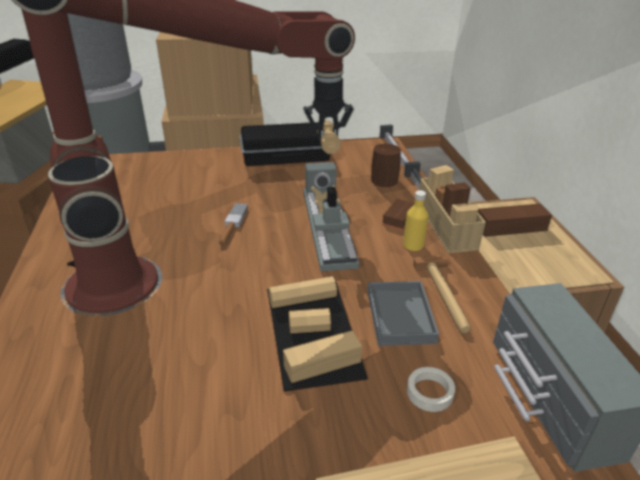

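Call:
step_arm(
  motion=[
    [0.168,-0.912,0,0,0,-0.067,255],
    [0.168,-0.912,0,0,0,-0.067,255],
    [0.168,-0.912,0,0,0,-0.067,255],
    [0.168,-0.912,0,0,0,-0.067,255],
    [0.168,-0.912,0,0,0,-0.067,255],
    [0.168,-0.912,0,0,0,-0.067,255],
    [0.168,-0.912,0,0,0,-0.067,255],
    [0.168,-0.912,0,0,0,-0.067,255],
    [0.168,-0.912,0,0,0,-0.067,255],
    [0.168,-0.912,0,0,0,-0.067,255],
  ],
)

```text
time: 7.65
tool_pos: [0.652, -0.2329, 0.2209]
tool_rot: [-0.001, 0.751, 0.66, -0.001]
contact_force: [-0.4, 0.3, -1.3]
gripper_width: 0.307
```

Call:
step_arm(
  motion=[
    [0,0,-0.1,0,0,0,255],
    [0,0,-0.16,0,0,0,255],
    [0,0,-0.2,0,0,0,255],
    [0,0,-0.2,0,0,0,255],
  ],
)

```text
time: 8.05
tool_pos: [0.6495, -0.2261, 0.1165]
tool_rot: [-0.005, 0.749, 0.662, -0.002]
contact_force: [-0.0, -0.1, -2.1]
gripper_width: 0.311
```

```bash
python3 go.py .6566 -.2271 .012 -7.1; python3 - <<'E'
from h import *
b=grab('side','s3');a=grab('top','t3')
E
python3 go.py .6566 -.2271 .012 -7.1
python3 -c "
import cv2,numpy as np
b=cv2.imread('pics/s3.png')[220:370,330:480];a=cv2.imread('pics/t3.png')[130:280,320:470]
cv2.imwrite('pics/z3.png',cv2.resize(np.hstack([b,a]),None,fx=2.66,fy=2.66,interpolation=2))"
```

```text
t 8.05 p [ 0.6495 -0.2261  0.1165] yawY -7.06 tilt [-0.0105  0.0046 -0.9999] F [-0.  -0.1 -2.1] w 0.311 j6 -0.32
shift [ 0.0143 -0.0021 -0.2089] turn [-0.0031 -0.007  -0.0005]
t 8.15 p [ 0.6524 -0.2274  0.122 ] yawY -7.05 tilt [-2.5e-03  8.0e-04 -1.0e+00] F [ 0.9 -0.2  0.8] w 0.307 j6 -0.32
shift [ 0.0083  0.0007 -0.22  ] turn [-0.0005 -0.0017 -0.0006]
```

View pics/z3.png

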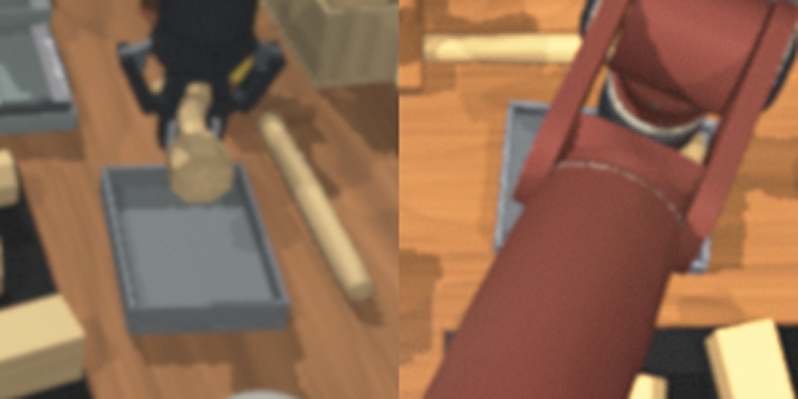

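Call:
step_arm(
  motion=[
    [0.008,0,-0.06,0,0,0,255],
    [0.008,0,-0.1,0,0,0,255],
    [0.008,0,-0.13,0,0,0,255],
    [0.008,0,-0.155,0,0,0,255],
    [0.008,0,-0.175,0,0,0,255],
    [0.008,0,-0.19,0,0,0,255],
    [0.008,0,-0.2,0,0,0,255],
    [0.008,0,-0.205,0,0,0,255],
    [0.008,0,-0.21,0,0,0,255],
    [0.008,0,-0.21,0,0,0,255],
  ],
)

```text
time: 9.15
tool_pos: [0.6568, -0.2281, 0.0174]
tool_rot: [-0.001, 0.749, 0.662, -0.001]
contact_force: [-0.5, 0.7, -0.8]
gripper_width: 0.308
```

```bash
python3 go.py .6566 -.2271 .012 -7.1
```

```text
t 9.15 p [ 0.6568 -0.2281  0.0174] yawY -7.07 tilt [-1.4e-03  1.0e-04 -1.0e+00] F [-0.5  0.7 -0.8] w 0.308 j6 -0.32
shift [-0.0003  0.002  -0.0107] turn [-0.0001 -0.001  -0.0003]
```

Call:
step_arm(
  motion=[
    [0,0,-0.004,0,0,0,255],
    [0,0,-0.007,0,0,0,255],
    [0,0,-0.009,0,0,0,255],
    [0,0,-0.009,0,0,0,255],
  ],
)

```text
time: 9.55
tool_pos: [0.6566, -0.228, 0.0126]
tool_rot: [-0.001, 0.749, 0.662, -0.001]
contact_force: [0.5, 0.1, -0.4]
gripper_width: 0.312
```

Call:
step_arm(
  motion=[
    [0,0,0,0,0,0,150],
    [0,0,0,0,0,0,130],
    [0,0,0,0,0,0,110],
    [0,0,0,0,0,0,100],
    [0,0,0,0,0,0,100],
  ],
)

```text
time: 10.05
tool_pos: [0.6568, -0.2281, 0.013]
tool_rot: [-0.0, 0.749, 0.662, -0.0]
contact_force: [0.6, 0.8, 0.5]
gripper_width: 0.609
```

Call:
step_arm(
  motion=[
    [0,0,0.02,0,0,0,100],
    [0,0,0.06,0,0,0,100],
    [0,0,0.12,0,0,0,100],
    [0,0,0.2,0,0,0,100],
    [0,0,0.28,0,0,0,60],
    [0,0,0.36,0,0,0,0],
  ],
)

```text
time: 10.65
tool_pos: [0.6566, -0.228, 0.1953]
tool_rot: [-0.0, 0.749, 0.662, -0.0]
contact_force: [0.4, 0.5, 0.3]
gripper_width: 0.909
```

```bash
python3 - <<'E'
from h import *
b=grab('side','s4');a=grab('top','t4')
E
python3 go.py .564 .113 .2 -1.3
python3 -c "
import cv2,numpy as np
b=cv2.imread('pics/s4.png')[220:370,330:480];a=cv2.imread('pics/t4.png')[130:280,320:470]
cv2.imwrite('pics/z4.png',cv2.resize(np.hstack([b,a]),None,fx=2.66,fy=2.66,interpolation=2))"
```

```text
t 10.75 p [ 0.6605 -0.2298  0.2031] yawY -7.07 tilt [ 0.0121 -0.0063 -0.9999] F [ 0.6 -1.   1.6] w 1.005 j6 -0.32
shift [-0.1929  0.6855 -0.0062] turn [0.0038 0.0083 0.0672]
```

View pics/z4.png

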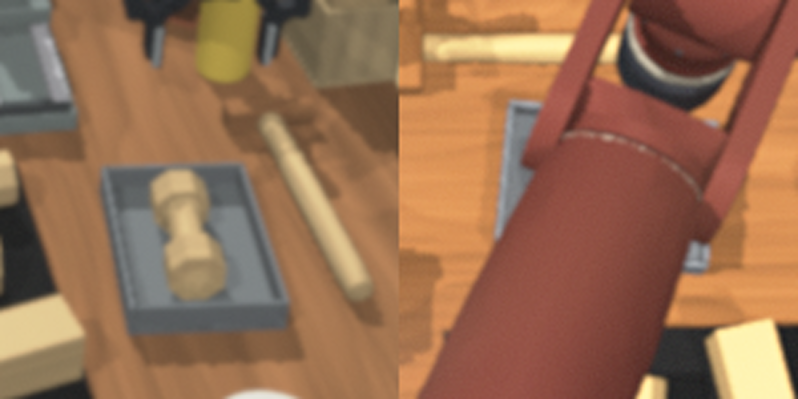

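Call:
step_arm(
  motion=[
    [-0.184,0.688,0,0,0,0.067,0],
    [-0.184,0.688,0,0,0,0.067,0],
    [-0.184,0.688,0,0,0,0.067,0],
    [-0.184,0.688,0,0,0,0.067,0],
    [-0.184,0.688,0,0,0,0.067,0],
    [-0.184,0.688,0,0,0,0.067,0],
    [-0.184,0.688,0,0,0,0.067,0],
    [-0.184,0.688,0,0,0,0.067,0],
    [-0.184,0.688,0,0,0,0.067,0],
  ],
)

```text
time: 11.65
tool_pos: [0.5642, 0.1172, 0.1929]
tool_rot: [-0.0, 0.714, 0.7, -0.001]
contact_force: [0.0, 0.3, -0.9]
gripper_width: 0.999
```

```bash
python3 go.py .567 .1157 .115 -1.3
```

```text
t 11.65 p [0.5642 0.1172 0.1929] yawY -1.15 tilt [-1.3e-03 -3.0e-04 -1.0e+00] F [ 0.   0.3 -0.9] w 0.999 j6 0.1
shift [ 0.0057 -0.003  -0.1559] turn [ 0.0002 -0.0009 -0.0017]
```

Call:
step_arm(
  motion=[
    [0.005,-0.003,-0.04,0,0,-0.001,0],
    [0.005,-0.003,-0.08,0,0,-0.001,0],
    [0.005,-0.003,-0.12,0,0,-0.001,0],
    [0.005,-0.003,-0.15,0,0,-0.001,0],
    [0.005,-0.003,-0.155,0,0,-0.001,0],
    [0.005,-0.003,-0.155,0,0,-0.001,0],
  ],
)

```text
time: 12.25
tool_pos: [0.5672, 0.1136, 0.115]
tool_rot: [-0.001, 0.716, 0.698, -0.001]
contact_force: [0.2, -0.3, -0.5]
gripper_width: 1.003
```

```bash
python3 - <<'E'
from h import *
b=grab('side','s5')
cv2.imwrite('pics/z5.png',cv2.resize(b['pixels'][130:280,260:410],None,fx=4,fy=4,interpolation=2)[...,::-1])
E
python3 go.py .567 .1157 .115 -1.3
```

```text
t 12.3 p [0.5678 0.1139 0.116 ] yawY -1.45 tilt [-7.e-04 -1.e-04 -1.e+00] F [0.1 0.  0.9] w 1.004 j6 0.09
shift [-0.0016  0.0036 -0.0019] turn [ 0.     -0.0004  0.0017]
```

View pics/z5.png

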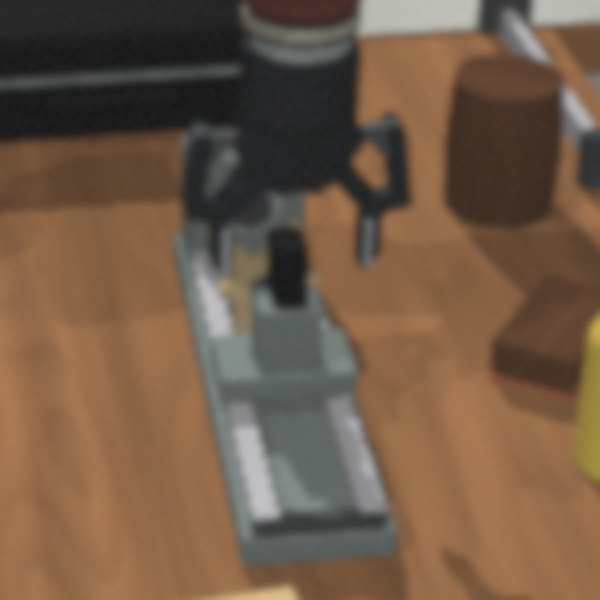

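Call:
step_arm(
  motion=[
    [0,0.003,0,0,0,0.001,255],
    [0,0.003,0,0,0,0.001,255],
    [0,0.003,0,0,0,0.001,255],
    [0,0.003,0,0,0,0.001,255],
    [0,0.003,0,0,0,0.001,255],
    [0,0.003,0,0,0,0.001,255],
    [0,0.003,0,0,0,0.001,255],
    [0,0.003,0,0,0,0.001,255],
    [0,0.003,0,0,0,0.001,255],
  ],
)

```text
time: 13.2
tool_pos: [0.563, 0.1162, 0.1158]
tool_rot: [-0.004, 0.715, 0.699, -0.005]
contact_force: [-20.3, -1.1, 13.9]
gripper_width: 0.272
```

```bash
python3 go.py .567 .1157 .115 -1.3
```

```text
t 13.2 p [0.563  0.1162 0.1158] yawY -1.36 tilt [-1.280e-02 -2.000e-04 -9.999e-01] F [-20.3  -1.1  13.9] w 0.272 j6 0.1
shift [ 0.0081 -0.001  -0.0015] turn [ 0.0001 -0.0085  0.0007]
```

Call:
step_arm(
  motion=[
    [-0.008,0,0,0,0,0,255],
    [-0.012,0,0,0,0,0,255],
    [-0.012,0,0,0,0,0,255],
  ],
)

```text
time: 13.5
tool_pos: [0.5632, 0.1162, 0.1157]
tool_rot: [0.001, 0.716, 0.698, 0.002]
contact_force: [10.8, 2.9, -4.7]
gripper_width: 0.27
```

```bash
python3 go.py .567 .1157 .115 -1.3
```

```text
t 13.5 p [0.5632 0.1162 0.1157] yawY -1.41 tilt [ 0.0042  0.0013 -1.    ] F [10.8  2.9 -4.7] w 0.27 j6 0.1
shift [ 0.0077 -0.0011 -0.0014] turn [-0.0008  0.0028  0.0012]
```

Call:
step_arm(
  motion=[
    [0.004,-0.01,0,0,0,0,255],
    [0.004,-0.02,0,0,0,0,255],
    [0.003,-0.04,0,0,0,0,255],
    [0.003,-0.06,0,0,0,0,255],
    [0.003,-0.06,0,0,0,0,255],
  ],
)

```text
time: 14.0
tool_pos: [0.5619, 0.0848, 0.1157]
tool_rot: [-0.001, 0.716, 0.698, -0.002]
contact_force: [-5.3, -1.5, 4.8]
gripper_width: 0.273
```

```bash
python3 go.py .567 .1157 .115 -1.3
```

```text
t 14.0 p [0.5619 0.0848 0.1157] yawY -1.41 tilt [-3.6e-03 -8.0e-04 -1.0e+00] F [-5.3 -1.5  4.8] w 0.273 j6 0.04
shift [ 0.0101  0.0618 -0.0013] turn [ 0.0005 -0.0024  0.0012]
```

Call:
step_arm(
  motion=[
    [-0.002,-0.02,0,0,0,0,255],
    [-0.003,-0.04,0,0,0,0,255],
    [-0.004,-0.06,0,0,0,0,255],
    [-0.005,-0.07,0,0,0,0,255],
    [-0.005,-0.07,0,0,0,0,255],
    [-0.005,-0.07,0,0,0,0,255],
  ],
)

```text
time: 14.6
tool_pos: [0.5606, 0.0496, 0.1157]
tool_rot: [0.001, 0.715, 0.699, -0.001]
contact_force: [1.9, -3.1, 2.8]
gripper_width: 0.274
```

```bash
python3 go.py .567 .1157 .115 -1.3
```

```text
t 14.6 p [0.5606 0.0496 0.1157] yawY -1.36 tilt [-6.0e-04 -2.3e-03 -1.0e+00] F [ 1.9 -3.1  2.8] w 0.274 j6 -0.02
shift [ 0.0127  0.1323 -0.0013] turn [ 0.0015 -0.0004  0.0007]
```

Call:
step_arm(
  motion=[
    [0,0,0,0,0,0,100],
    [0,0,0,0,0,0,50],
    [0,0,0,0,0,0,0],
    [0,0,0,0,0,0,0],
    [0,0,0.04,0,0,0,0],
    [0,0,0.1,0,0,0,0],
    [0,0,0.14,0,0,0,0],
  ],
)

```text
time: 15.3
tool_pos: [0.5606, 0.0511, 0.1871]
tool_rot: [0.0, 0.715, 0.699, -0.0]
contact_force: [0.3, 0.0, 0.5]
gripper_width: 1.0
```

```bash
python3 go.py .4481 -.1419 .16 -83.7
```

```text
t 15.3 p [0.5606 0.0511 0.1871] yawY -1.28 tilt [ 0.e+00 -1.e-04 -1.e+00] F [0.3 0.  0.5] w 1.0 j6 -0.02
shift [-0.2251 -0.386  -0.0541] turn [ 1.00e-04 -0.00e+00 -9.59e-01]
```

Call:
step_arm(
  motion=[
    [-0.225,-0.386,0,0,0,-0.959,0],
    [-0.225,-0.386,0,0,0,-0.959,0],
    [-0.225,-0.386,-0.02,0,0,-0.959,0],
    [-0.225,-0.386,-0.05,0,0,-0.959,0],
    [-0.225,-0.386,-0.05,0,0,-0.959,0],
    [-0.225,-0.386,-0.05,0,0,-0.959,0],
    [-0.225,-0.386,-0.05,0,0,-0.959,0],
    [-0.225,-0.386,-0.05,0,0,-0.959,0],
    [-0.225,-0.386,-0.05,0,0,-0.959,0],
    [-0.225,-0.386,-0.05,0,0,-0.959,0],
  ],
)

```text
time: 16.3
tool_pos: [0.4476, -0.142, 0.1603]
tool_rot: [-0.001, 0.999, 0.053, -0.0]
contact_force: [0.5, 0.4, 0.1]
gripper_width: 0.998
```

```bash
python3 go.py .4481 -.1419 .016 -83.7
```

```text
t 16.3 p [ 0.4476 -0.142   0.1603] yawY -83.98 tilt [-2.0e-04  1.5e-03 -1.0e+00] F [0.5 0.4 0.1] w 0.998 j6 1.0
shift [ 9.000e-04  1.000e-04 -2.886e-01] turn [-0.001  -0.0001  0.0032]
```

Call:
step_arm(
  motion=[
    [0,0,-0.08,0,0,0.002,0],
    [0,0,-0.14,0,0,0.002,0],
    [0,0,-0.19,0,0,0.002,0],
    [0,0,-0.23,0,0,0.002,0],
    [0,0,-0.26,0,0,0.002,0],
    [0,0,-0.275,0,0,0.002,0],
    [0,0,-0.284,0,0,0.002,0],
    [0,0,-0.286,0,0,0.002,0],
    [0,0,-0.286,0,0,0.002,0],
  ],
)

```text
time: 17.2
tool_pos: [0.4482, -0.1423, 0.018]
tool_rot: [-0.0, 0.998, 0.056, 0.0]
contact_force: [0.1, 0.5, -0.5]
gripper_width: 1.002
```

```bash
python3 go.py .4481 -.1419 .016 -83.7
```

```text
t 17.2 p [ 0.4482 -0.1423  0.018 ] yawY -83.56 tilt [ 9.e-04  9.e-04 -1.e+00] F [ 0.1  0.5 -0.5] w 1.002 j6 0.99
shift [-0.0003  0.0008 -0.0041] turn [-0.0006  0.0006 -0.0016]
```

Call:
step_arm(
  motion=[
    [0,0,-0.007,0,0,0,0],
    [0,0,-0.007,0,0,0,100],
    [0,0,-0.007,0,0,0,255],
    [0,0,-0.007,0,0,0,255],
    [0,0,-0.007,0,0,0,255],
    [0,0,-0.007,0,0,0,255],
    [0,0,-0.007,0,0,0,255],
    [0,0,-0.007,0,0,0,255],
    [0,0,-0.007,0,0,0,255],
  ],
)

```text
time: 18.1
tool_pos: [0.4481, -0.1423, 0.0143]
tool_rot: [-0.0, 0.998, 0.056, 0.0]
contact_force: [-1.0, -0.2, 5.2]
gripper_width: 0.525
```

```bash
python3 go.py .4481 -.1419 .016 -83.7
```

```text
t 18.1 p [ 0.4481 -0.1423  0.0143] yawY -83.57 tilt [ 6.e-04  1.e-03 -1.e+00] F [-1.  -0.2  5.2] w 0.525 j6 0.99
shift [-0.      0.0009  0.0033] turn [-0.0007  0.0004 -0.0015]
```

Call:
step_arm(
  motion=[
    [0,0,0.02,0,0,0,255],
    [0,0,0.06,0,0,0,255],
    [0,0,0.13,0,0,0,255],
    [0,0,0.22,0,0,0,255],
    [0,0,0.31,0,0,0,255],
    [0,0,0.38,0,0,0,255],
    [0,0,0.4,0,0,0,255],
    [0,0,0.4,0,0,0,255],
  ],
)

```text
time: 18.9
tool_pos: [0.4481, -0.1422, 0.215]
tool_rot: [-0.0, 0.998, 0.056, 0.001]
contact_force: [-0.2, -0.8, -2.0]
gripper_width: 0.53
```

```bash
python3 - <<'E'
from h import *
grab('side','s6')
E
python3 go.py .567 .2065 .21 -2
```

```text
t 18.95 p [ 0.4471 -0.1418  0.2127] yawY -83.56 tilt [-0.0015  0.0022 -1.    ] F [ 0.1  0.7 -2.8] w 0.529 j6 0.99
shift [ 0.2397  0.6965 -0.0053] turn [-5.00e-04 -1.80e-03  9.49e-01]
```

View pics/s6.png

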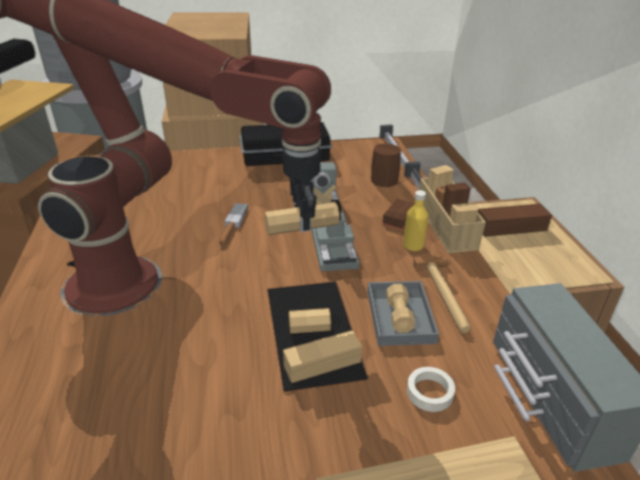

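The blank is held centrally and level (around 300,218). Next I carry it over the fixture.

Call:
step_arm(
  motion=[
    [0.238,0.696,0,0,0,0.949,255],
    [0.238,0.696,0,0,0,0.949,255],
    [0.238,0.696,0,0,0,0.949,255],
    [0.238,0.696,0,0,0,0.949,255],
    [0.238,0.696,0,0,0,0.949,255],
    [0.238,0.696,0,0,0,0.949,255],
    [0.238,0.696,0,0,0,0.949,255],
    [0.238,0.696,0,0,0,0.949,255],
    [0.238,0.696,0,0,0,0.949,255],
    [0.238,0.696,0,0,0,0.949,255],
  ],
)

```text
time: 19.95
tool_pos: [0.5646, 0.2065, 0.2089]
tool_rot: [-0.003, 0.717, 0.697, -0.004]
contact_force: [0.2, 0.1, -1.5]
gripper_width: 0.526
```

Call:
step_arm(
  motion=[
    [0,0,0,0,0,0,255],
    [0,0,0,0,0,0,255],
    [0,0,0,0,0,0,255],
  ],
)

```text
time: 20.25
tool_pos: [0.566, 0.2055, 0.2123]
tool_rot: [-0.001, 0.72, 0.694, -0.002]
contact_force: [-0.1, -0.4, -0.8]
gripper_width: 0.524
```

```bash
python3 go.py .567 .2065 .1 -2
```

```text
t 20.25 p [0.566  0.2055 0.2123] yawY -2.09 tilt [-3.9e-03 -5.0e-04 -1.0e+00] F [-0.1 -0.4 -0.8] w 0.524 j6 0.26
shift [ 0.002   0.0019 -0.2245] turn [ 0.0004 -0.0026  0.001 ]
```

Call:
step_arm(
  motion=[
    [0.002,0.002,-0.06,0,-0.001,0,255],
    [0.002,0.002,-0.12,0,-0.001,0,255],
    [0.002,0.002,-0.17,0,-0.001,0,255],
    [0.002,0.002,-0.2,0,-0.001,0,255],
    [0.002,0.002,-0.225,0,-0.001,0,255],
    [0.002,0.002,-0.235,0,-0.001,0,255],
    [0.002,0.002,-0.235,0,-0.001,0,255],
  ],
)

```text
time: 20.95
tool_pos: [0.5677, 0.2069, 0.0962]
tool_rot: [-0.0, 0.719, 0.695, -0.0]
contact_force: [-0.0, 0.6, -1.2]
gripper_width: 0.528
```

```bash
python3 - <<'E'
from h import *
b=grab('side');a=grab('top')
x=cv2.resize(b['pixels'][140:260,270:370],(500,600),interpolation=2)
y=cv2.resize(a['pixels'][200:275,120:250],(300,173),interpolation=2)
o=np.zeros((600,800,3),np.uint8);o[:,:500]=x;o[:173,500:]=y
cv2.imwrite('pics/z7.png',o[...,::-1])
E
python3 go.py .567 .2065 .0633 -2
```

```text
t 21.05 p [0.5686 0.2071 0.0977] yawY -2.01 tilt [ 2.1e-03  5.0e-04 -1.0e+00] F [ 0.4 -0.6 -1.5] w 0.526 j6 0.26
shift [-0.0032 -0.0013 -0.0687] turn [-0.0003  0.0014  0.0001]
```

View pics/z7.png

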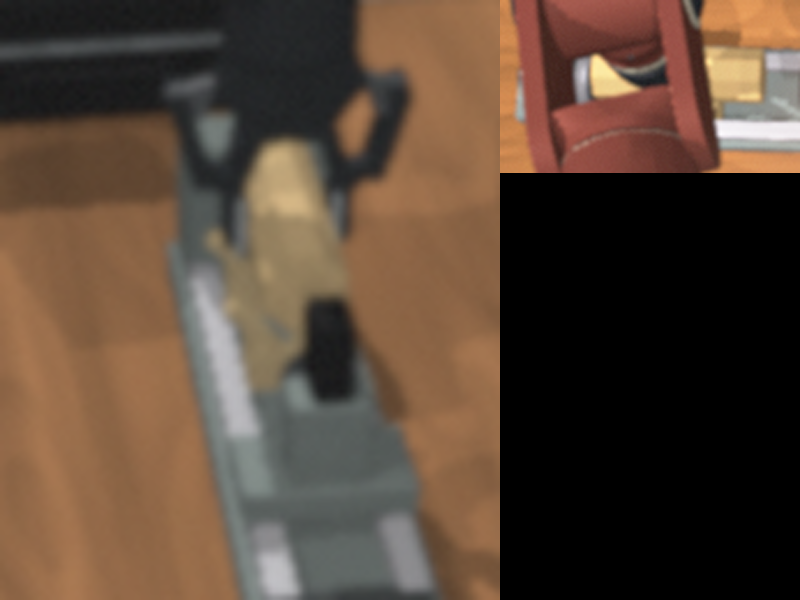

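Call:
step_arm(
  motion=[
    [-0.002,-0.001,-0.015,0,0,0,255],
    [-0.002,-0.001,-0.028,0,0,0,255],
    [-0.002,-0.001,-0.038,0,0,0,255],
    [-0.002,-0.001,-0.045,0,0,0,255],
    [-0.002,-0.001,-0.05,0,0,0,255],
    [-0.002,-0.001,-0.05,0,0,0,255],
  ],
)

```text
time: 21.65
tool_pos: [0.5664, 0.2064, 0.0707]
tool_rot: [-0.0, 0.719, 0.695, -0.0]
contact_force: [0.1, -0.3, -1.4]
gripper_width: 0.524
```

```bash
python3 go.py .567 .2065 .0633 -2
```

```text
t 21.65 p [0.5664 0.2064 0.0707] yawY -2.0 tilt [-9.e-04 -2.e-04 -1.e+00] F [ 0.1 -0.3 -1.4] w 0.524 j6 0.26
shift [ 0.0012  0.0003 -0.0149] turn [ 0.0001 -0.0006  0.0001]
```

Call:
step_arm(
  motion=[
    [0,0,-0.004,0,0,0,255],
    [0,0,-0.008,0,0,0,255],
    [0,0,-0.011,0,0,0,255],
    [0,0,-0.011,0,0,0,255],
  ],
)

```text
time: 22.05
tool_pos: [0.5665, 0.2064, 0.0656]
tool_rot: [-0.0, 0.719, 0.695, -0.0]
contact_force: [0.4, -0.1, -0.8]
gripper_width: 0.524
```

Call:
step_arm(
  motion=[
    [0,0,-0.002,0,0,0,255],
    [0,0,-0.004,0,0,0,255],
    [0,0,-0.004,0,0,0,255],
  ],
)

```text
time: 22.35
tool_pos: [0.5666, 0.2064, 0.0637]
tool_rot: [-0.0, 0.719, 0.695, -0.0]
contact_force: [-0.7, -0.2, -1.9]
gripper_width: 0.527
```

```bash
python3 go.py .567 .2065 .0633 -2
```

```text
t 22.35 p [0.5666 0.2064 0.0637] yawY -2.0 tilt [-3.e-04 -0.e+00 -1.e+00] F [-0.7 -0.2 -1.9] w 0.527 j6 0.26
shift [ 0.0009  0.0002 -0.0008] turn [ 0.     -0.0002  0.    ]
```

Call:
step_arm(
  motion=[
    [0,0,-0.002,0,0,0,255],
    [0,0,-0.003,0,0,0,255],
    [0,0,-0.003,0,0,0,255],
  ],
)

```text
time: 22.65
tool_pos: [0.5667, 0.2065, 0.0635]
tool_rot: [-0.0, 0.719, 0.695, -0.0]
contact_force: [-4.0, -1.3, 6.3]
gripper_width: 0.525
```

Call:
step_arm(
  motion=[
    [0,0,0,0,0,0,110],
    [0,0,0,0,0,0,80],
    [0,0,0,0,0,0,40],
    [0,0,0,0,0,0,30],
    [0,0,0,0,0,0,30],
    [0,0,0.03,0,0,0,30],
    [0,0,0.08,0,0,0,30],
    [0,0,0.15,0,0,0,30],
    [0,0,0.22,0,0,0,0],
    [0,0,0.24,0,0,0,0],
  ],
)

```text
time: 23.65
tool_pos: [0.5694, 0.2071, 0.189]
tool_rot: [0.002, 0.719, 0.695, 0.004]
contact_force: [0.8, 0.1, 1.5]
gripper_width: 0.998
```

Call:
step_arm(
  motion=[
    [0,-0.1,0.03,0,0,0,0],
    [-0.01,-0.2,0.03,0,0,0,0],
    [-0.012,-0.31,0.03,0,0,0,0],
    [-0.012,-0.31,0.03,0,0,0,0],
    [-0.012,-0.31,0.03,0,0,0,0],
  ],
)

```text
time: 24.15
tool_pos: [0.5605, 0.0502, 0.1973]
tool_rot: [-0.0, 0.72, 0.694, 0.0]
contact_force: [0.6, -0.8, -0.3]
gripper_width: 0.999
```

```bash
python3 - <<'E'
from h import *
b=grab('side');a=grab('top')
x=cv2.resize(b['pixels'][140:260,270:370],(400,480),interpolation=2)
y=cv2.resize(a['pixels'][190:290,120:320],(400,200),interpolation=2)
o=np.zeros((480,800,3),np.uint8);o[:,:400]=x;o[:200,400:]=y
cv2.imwrite('pics/z8.png',o[...,::-1])
E
python3 go.py .5606 .0496 .116 -2
```

```text
t 24.25 p [0.5606 0.0522 0.1971] yawY -1.99 tilt [-4.e-04  7.e-04 -1.e+00] F [ 0.2  0.5 -0.6] w 1.001 j6 -0.01
shift [ 1.000e-04 -5.100e-03 -1.623e-01] turn [-0.0004 -0.0003 -0.0001]
```

View pics/z8.png

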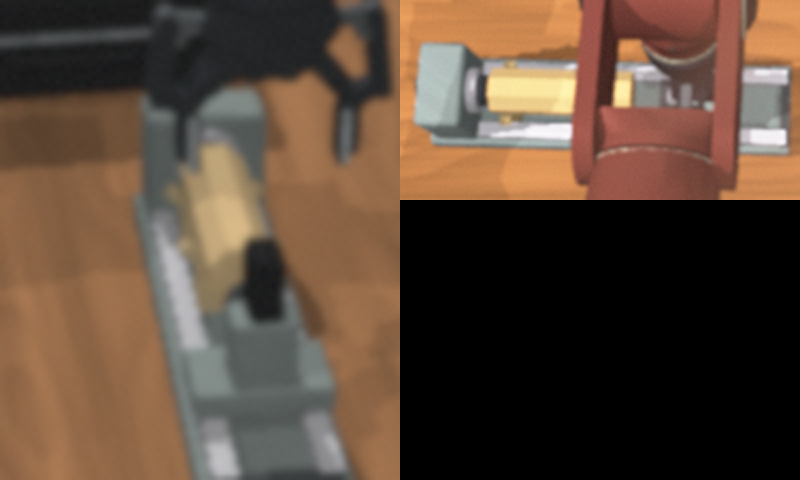

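Call:
step_arm(
  motion=[
    [0,-0.005,-0.05,0,0,0,0],
    [0,-0.005,-0.1,0,0,0,0],
    [0,-0.005,-0.14,0,0,0,0],
    [0,-0.005,-0.158,0,0,0,0],
    [0,-0.005,-0.162,0,0,0,0],
    [0,-0.005,-0.162,0,0,0,0],
  ],
)

```text
time: 24.85
tool_pos: [0.561, 0.0497, 0.1168]
tool_rot: [0.0, 0.719, 0.695, 0.0]
contact_force: [-0.0, 0.1, 0.7]
gripper_width: 1.002
```

Call:
step_arm(
  motion=[
    [0,0,0,0,0,0,255],
    [0,0,0,0,0,0,255],
    [0,0,0,0,0,0,255],
    [0,0,0,0,0,0,255],
    [0,0,0,0,0,0,255],
    [0,0,0,0,0,0,255],
    [0,0,0,0,0,0,255],
    [0,0,0,0,0,0,255],
  ],
)

```text
time: 25.65
tool_pos: [0.5607, 0.0489, 0.117]
tool_rot: [-0.0, 0.719, 0.695, -0.0]
contact_force: [-3.5, 0.1, 5.8]
gripper_width: 0.272
```

```bash
python3 go.py .5606 .0816 .116 -2
```

```text
t 25.65 p [0.5607 0.0489 0.117 ] yawY -2.02 tilt [-1.e-04 -1.e-04 -1.e+00] F [-3.5  0.1  5.8] w 0.272 j6 -0.01
shift [-0.0002  0.0655 -0.0019] turn [ 0.0001 -0.0001  0.0002]
```

Call:
step_arm(
  motion=[
    [0,0.01,0,0,0,0,255],
    [0,0.025,0,0,0,0,255],
    [0.001,0.04,0,0,0,0,255],
    [0.002,0.05,0,0,0,0,255],
    [0.002,0.054,0,0,0,0,255],
    [0.002,0.054,0,0,0,0,255],
  ],
)

```text
time: 26.25
tool_pos: [0.5617, 0.0765, 0.1169]
tool_rot: [-0.0, 0.719, 0.695, -0.0]
contact_force: [-3.9, -1.7, 5.8]
gripper_width: 0.271
```

Call:
step_arm(
  motion=[
    [0,0.002,0,0,0,0,255],
    [0,0.004,0,0,0,0,255],
    [0,0.004,0,0,0,0,255],
  ],
)

```text
time: 26.55
tool_pos: [0.5618, 0.0781, 0.117]
tool_rot: [0.0, 0.719, 0.695, -0.0]
contact_force: [-3.7, -1.8, 5.9]
gripper_width: 0.269
```

Call:
step_arm(
  motion=[
    [0,0.002,0,0,0,0,255],
    [0,0.004,0,0,0,0,255],
    [0,0.004,0,0,0,0,255],
  ],
)

```text
time: 26.85
tool_pos: [0.5618, 0.0798, 0.117]
tool_rot: [0.0, 0.719, 0.695, -0.0]
contact_force: [-3.6, -2.6, 5.6]
gripper_width: 0.27
```

Call:
step_arm(
  motion=[
    [0,0.002,0,0,0,0,255],
    [0,0.004,0,0,0,0,255],
    [0,0.004,0,0,0,0,255],
  ],
)

```text
time: 27.15
tool_pos: [0.5619, 0.0818, 0.117]
tool_rot: [0.0, 0.719, 0.695, -0.0]
contact_force: [-2.5, -2.6, 4.9]
gripper_width: 0.272
```

Call:
step_arm(
  motion=[
    [0,0.002,0,0,0,0,255],
    [0,0.004,0,0,0,0,255],
    [0,0.004,0,0,0,0,255],
  ],
)

```text
time: 27.45
tool_pos: [0.562, 0.0837, 0.1169]
tool_rot: [0.001, 0.719, 0.695, -0.0]
contact_force: [-2.7, -3.9, 5.3]
gripper_width: 0.273
```

Call:
step_arm(
  motion=[
    [0,0.002,0,0,0,0,255],
    [0,0.002,0,0,0,0,255],
  ],
)

```text
time: 27.65
tool_pos: [0.562, 0.0847, 0.1169]
tool_rot: [0.001, 0.719, 0.695, -0.0]
contact_force: [-2.6, -3.0, 5.4]
gripper_width: 0.274
```

Call:
step_arm(
  motion=[
    [0,0.002,0,0,0,0,255],
    [0,0.002,0,0,0,0,255],
  ],
)

```text
time: 27.85
tool_pos: [0.562, 0.0849, 0.1169]
tool_rot: [0.001, 0.719, 0.695, -0.001]
contact_force: [-2.6, -6.5, 4.8]
gripper_width: 0.272
```

Call:
step_arm(
  motion=[
    [0,0.002,0,0,0,0,255],
    [0,0.002,0,0,0,0,255],
  ],
)

```text
time: 28.05
tool_pos: [0.562, 0.0849, 0.1169]
tool_rot: [0.002, 0.719, 0.695, -0.002]
contact_force: [-3.3, -10.5, 6.1]
gripper_width: 0.269
```

Call:
step_arm(
  motion=[
    [0,0.002,0,0,0,0,255],
    [0,0.002,0,0,0,0,255],
  ],
)

```text
time: 28.25
tool_pos: [0.562, 0.0848, 0.117]
tool_rot: [0.002, 0.72, 0.694, -0.002]
contact_force: [-3.0, -13.7, 5.3]
gripper_width: 0.272
```

Call:
step_arm(
  motion=[
    [0,0,0,0,0,0,255],
    [0,0,0,0,0,0,180],
    [0,0,0,0,0,0,120],
    [0,0,0,0,0,0,50],
    [0,0,0,0,0,0,0],
    [0,0,0,0,0,0,0],
    [0,0,0.04,0,0,0,0],
    [0,0,0.1,0,0,0,0],
    [0,0,0.2,0,0,0,0],
    [0,0,0.3,0,0,0,0],
  ],
)

```text
time: 29.25
tool_pos: [0.5609, 0.0881, 0.2669]
tool_rot: [-0.001, 0.719, 0.695, -0.001]
contact_force: [1.3, 0.2, -0.5]
gripper_width: 0.999
```

Call:
step_arm(
  motion=[
    [-0.1,0.0,0.05,0,0,0,0],
    [-0.2,0.0,0.05,0,0,0,0],
    [-0.3,0.0,0.05,0,0,0,0],
    [-0.35,0.0,0.05,0,0,0,0],
    [-0.35,0,0.05,0,0,0,0],
    [-0.35,0,0.05,0,0,0,0],
  ],
)

```text
time: 29.85
tool_pos: [0.3867, 0.0881, 0.2917]
tool_rot: [0.001, 0.719, 0.695, 0.001]
contact_force: [-0.3, 0.3, -0.4]
gripper_width: 0.999
```

```bash
python3 go.py; python3 - <<'E'
from h import *
b=grab('side','s9');a=grab('top','t9')
x=cv2.resize(b['pixels'][140:260,270:370],(400,480),interpolation=2)
y=cv2.resize(a['pixels'][190:290,120:320],(400,200),interpolation=2)
o=np.zeros((480,800,3),np.uint8);o[:,:400]=x;o[:200,400:]=y
cv2.imwrite('pics/z9.png',o[...,::-1])
E
```

```text
t 29.85 p [0.3867 0.0881 0.2917] yawY -1.99 tilt [ 2.1e-03  1.0e-04 -1.0e+00] F [-0.3  0.3 -0.4] w 0.999 j6 0.07
```

View pics/z9.png

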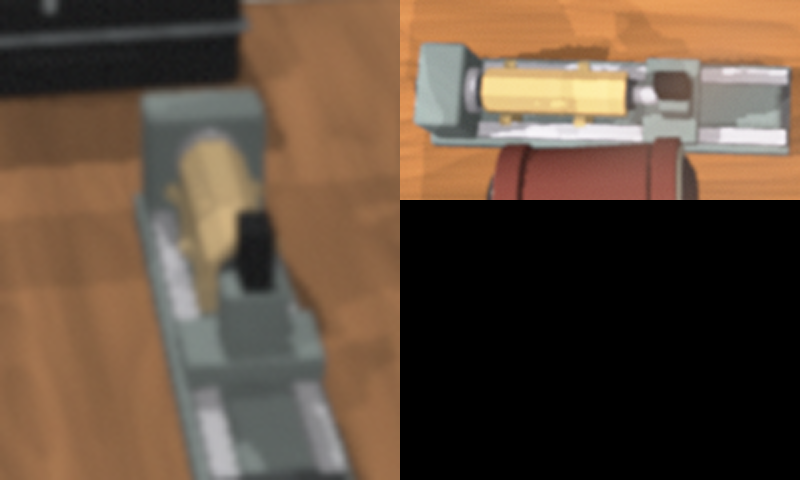

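View pics/t9.png

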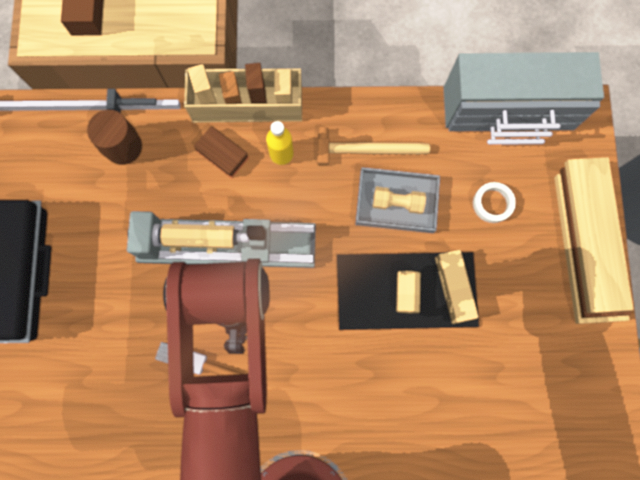

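View pics/s9.png

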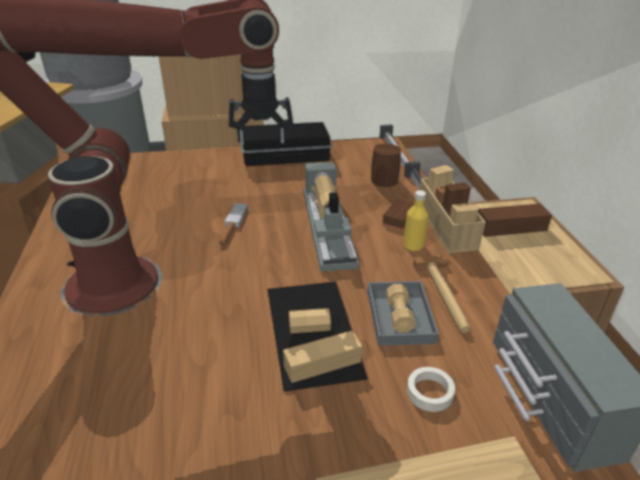

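```bash
python3 - <<'E'
import cv2
a=cv2.imread('pics/t9.png')
cv2.imwrite('pics/z10.png',cv2.resize(a[205:270,125:285],None,fx=5,fy=5,interpolation=2))
from fit import *
f=grab('top')
h=23*np.tan(np.pi/8);ea=edges(f['pixels'])
F=np.array([.568,.166,np.radians(88.2)])
for s in(-75,75):
    L=lambda x:line((x,-h,103),(x,h,103),12)
    v=[(x,float(samp(ea,proj(f,pts(F,L(x)))).mean())) for x in np.arange(45+s-15,45+s+15,.5)]
    print(s,max(v,key=lambda t:t[1]))
E
```

```text
-75 (np.float64(-29.5), 117.0401382446289)
75 (np.float64(122.0), 116.08721160888672)
```

View pics/z10.png

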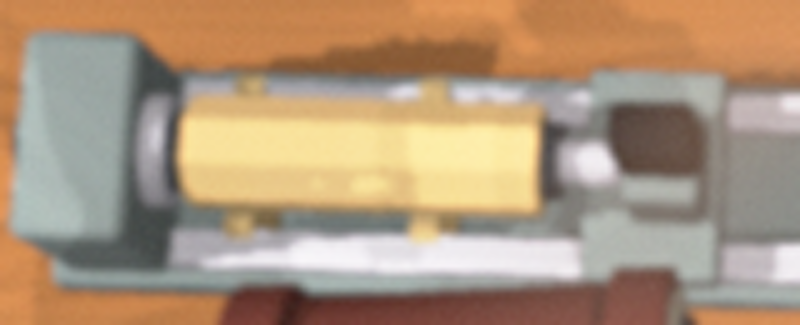

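```bash
python3 -c "
from plant import manip
print(manip.job_done())"
```

```text
the job is handed in; nothing more can be done
None
```

I finished the job in about 30 s of the 72 s and handed it in. The interface gave no verdict.

- **Spindle:** I took it out of the cradles and laid it in the grey tray, inside the walls in both camera views.
- **Tailstock:** I gripped the handle and slid it back about 67 mm to make room.
- **Long blank:** I lowered it into the two V cradles until they took its weight (about 6 N upward). I then slid the tailstock up until it stopped, and 3 mm more of commanded travel gave no movement while the push rose to about 14 N. I released it there and moved the arm clear.

**Last checks:**
- In the final top view the blank's ends measure at fixture x of about -29.5 and 122 mm. A 150 mm blank against the head should sit at -30 to 120 mm, so this agrees within the measuring error.
- The tailstock stopped where its gap computes to about 148 mm, also within error of 150 mm.
- I saw no gap at either end of the blank. I did not nudge it after release to test the hold.
- The other items look unmoved in the final pictures.

**What disagreed:** at the tailstock handle, my camera fit of the fixture was about 4 mm off sideways. The first grip there pushed sideways with about 20 N, so I corrected the position using the measured force. That is below the limits of 40 N on the gripper's body and 120 N at the wrist.

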